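# Set the fume absorber's shutter to its third click

### The job

Set the draught of the bench fume absorber: with the fingertips push the upright grip of its sliding shutter back until the shutter is fully shut against its stop, then push it open again by three clicks and leave it resting in the third, with three intake slots clear. Do not let it go past the third click, or the draught lifts the chips out of their tray. Push the grip from one side at a time, never pinch it between the fingers, and leave the other things on the bench where they lie.

Things in the scene. Friction and masses are not known exactly. Their poses are not given: they have to be found in the camera images.
- absorber: Bench fume absorber: dark grey wedge housing fixed to the table, 130 mm deep (x), 230 wide (y); its light grey top deck slopes up 18 degrees from the front (-x, 48 mm high) to the back (90 mm). Origin: centre of the underside, z up. A steel shutter plate slides on the deck along this y: +y opens, -y shuts. It covers five slots side by side in the -y half of the deck.
- shutter (a joint): How far the shutter is open (m): 0 fully shut on its stop, 0.070 wide open. A sprung pin clicks into valleys 14 mm apart; each clears one more slot; the third is 0.042. Leaving a valley takes 5 to 9 N, falling to nothing at the crest 7 mm on; 1 or 2 mm past it the shutter snaps by itself into the next valley, ahead of the finger, and stays. Both ways alike. Starts in the first or second click.
- shutter_grip (a point): Middle of the upright grip on the shutter, 22 mm above the deck, axes as the deck's (y: opening, z square to the deck). Black block between two steel cheeks whose outer faces lie 9.2 mm from here, on +y and -y; 27 mm wide across the slide, 37 mm high over the deck. Within 30 mm of it nothing on the deck rises over 7 mm; the index pin, 44 mm to its rear, is up to 27 mm high.
- chip_tray: Black waffle tray with chips, 50 x 64 x 7 mm, loose beside the -y end of the absorber; origin at the centre of its underside. To be left alone.
- screw_dish: Small round steel dish with screws, 68 mm across, 12 mm high, loose beside the +y end of the absorber; origin at the centre of its underside. To be left alone.
- phone: Phone, 148 x 72 x 8 mm, lying screen up, far right of the absorber; origin at the centre of its underside. To be left alone.
- tweezers: Fine steel tweezers lying flat, 14 x 122 x 9 mm, between phone and chip tray; origin at the centre of the underside. To be left alone.

How it is judged:
By the outcome, as a careful person would: the job done as asked, in the order asked, and still so for the second after the job is handed in, with the robot touching nothing.
It also fails if it takes over 67 s, if anything falls off the work surface, if the arm or the gripper's body presses on something with over 40 N, if the wrist force passes 120 N, or if a joint passes its speed limit or range.

### The arm

A 6-joint arm with a two-finger parallel gripper is mounted at the origin on a cart in front of the work surface, level with it; the furniture and walls round the work are solid. World frame = base frame: x ahead of the robot, y to its left, z up, the work surface at z = 0. Lengths are in mm, angles in rad, forces in N, time in s.
With the tool pointing down it reaches from about 400 to 825 mm from the base axis. Payload 7 kg.
Tool frame: the origin (TCP) lies between the finger pads; the fingertips stand 22 mm ahead of it and the grasp point (between the pads) lies 3 mm ahead of it; z points along the fingers, y is the line along which they close (so a half turn about z gives the same grasp; the last joint's range is limited). The gripper opens to 88 mm and grips with 3 to 60 N. Pads are 19 mm wide; open, the fingers measure 130 mm over their backs; the gripper's body (78 mm by 193 mm) begins 47 mm behind the grasp point.
Start: joints at [-0.927, 0.359, 0.012, 0, -1.224, -0.288], TCP at [235.102, -632.71, 248.561] pointing down, gripper open.
Joint ranges: [-3.07, 3.07], [-1.43, 2.12], [-1.02, 1.25], [-3.03, 1.67], [-3.05, -0], [-3.03, 3.03]. Speed limits (rad/s): [2.39, 2.39, 3.01, 3.14, 3.14, 3.14].

### API

Orientations are given as a unit quaternion [w, x, y, z].
In Python, from bench import robot gives the robot as it stands.
- The arm moves only by the shell command python3 -m pendant 'ROWS' [FORCE]. ROWS is JSON, a list that holds one entry, the list of rows, each a list of 7 numbers: the shift along the tool's x, y, z in units of 30 mm (1.0 is 30 mm), then the turn, a rotation vector about the tool's x, y, z in units of 5 degrees (1.0 is 5 degrees), then the closure, from -1 (fully open) to 1 (shut). In form: [[[dx, dy, dz, ax, ay, az, hand], ...]]. A call has 1 to 5 rows; each row is the pose to reach, as a shift and turn from the pose commanded when the call began, along the tool's axes at that moment; what a row does not reach only later rows make up. A row lasts 1/12 s, in which the tool goes at most 41.7 mm and 7.16 degrees, less where a joint would pass 70% of its speed; a pose out of reach is approached as far as the arm can. A call with a gripper value outside its range is refused whole. The fingers move at their own pace and stop on an object; FORCE is the grip in N (left out, the last holds). Time passes only in rows, so rows that repeat a pose let the fingers close. It gives the time, the measured TCP pose, the force, the opening and the grip force at its end, in the units of the state.
- robot.get_obs(): the state, without advancing time (a new reading comes with each control period).
- robot.snapshot(name): name is "side" or "top" or "wrist"; returns a dict with "color" (384x512x3 uint8, red, green, blue), "fx", "fy", "cx", "cy" (pixels), "origin" and "rotation" of the camera in the world; the wrist camera has in their place "hand_eye" (4x4, takes a point from camera to tool coordinates, whose origin is the TCP and whose axes are the flange's). Camera axes: x right, y down, z forward; pixel columns grow to the right and rows downward; lengths in mm; the calibration is good to about 2 mm. A picture is of the moment at which its call begins: read the wrist's pose just before it. There is no depth.
- robot.job_done(): hands the job in; it is judged then, once.
Trained networks look in a picture, given as the dict that the camera call returned (one of the last four; its "shot" number tells which), for a name from the list of things; names that differ only in an ending like _2 or _b are one class to them, and where a whole thing is asked for, a point or a joint stands for the part that bears it (a point fixed in the world has none). Each returns a list of dicts, best first, with "p" (0 to 1); they miss things now and then, are a little off and sometimes report something else, mostly with a low value. They report only what shows in the picture. A call takes as long as a camera call.
- robot.search_frame(picture, query): "box" ([centre column, centre row, width, height] in pixels, round what is visible of it).
- robot.masks_of(picture, query): "region" (384x512 bool, what is visible of it) and "box" ([centre column, centre row, width, height] in pixels, round what is visible of it).
- robot.mark_of(picture, query): "at" ([column, row] in pixels: a listed point, or the origin of a listed thing).
The state is a dict: "time_s": time; "qpos": joint angles; "qvel": joint speeds; "tau": joint torques, N m; "position": TCP position; "tcp_rot": TCP orientation; "wrist_force": force on the tool from outside, world axes, zero at the start; "torque": the same for the moment, N m; "width": finger opening in mm; "grasp_force": force on a finger pad.
Only numpy, scipy, OpenCV 4.12 (cv2) and the standard library are available. Lean on these libraries where they do the work, as an engineer would, in place of code of your own. Each camera call takes 0.05 s, during which the arm holds its last target. There are 200 camera calls.

## Working session

There is one attempt and no reset: what is moved stays moved. The work goes in short steps, Python scripts to look and compute and a shell command to move; the robot and the scene stay as the last step left them, time stands still between calls to the robot, and variables do not carry over. Pictures are saved under pics/ and viewed, at most 10 in all, crops included, and the job is handed in when it is done.

```bash
ls; mkdir -p pics
cat > h.py <<'E'
import numpy as np, cv2
from scipy.spatial.transform import Rotation as R
from bench import robot
def rot(q): return R.from_quat([q[1],q[2],q[3],q[0]]).as_matrix()
def cam(s,o=None):
    if 'origin' in s:
        return np.array(s['origin'],float),np.array(s['rotation'],float).reshape(3,3)
    H=np.array(s['hand_eye']);T=np.eye(4);T[:3,:3]=rot(o['tcp_rot']);T[:3,3]=o['position'];T=T@H
    return T[:3,3],T[:3,:3]
def ray(s,uv,o=None):
    c,r=cam(s,o);d=r@np.array([(uv[0]-s['cx'])/s['fx'],(uv[1]-s['cy'])/s['fy'],1]);return c,d/np.linalg.norm(d)
def atz(s,uv,z,o=None):
    c,d=ray(s,uv,o);return c+d*(z-c[2])/d[2]
def proj(s,p,o=None):
    c,r=cam(s,o);q=r.T@(np.array(p)-c);return np.array([q[0]/q[2]*s['fx']+s['cx'],q[1]/q[2]*s['fy']+s['cy']])
def tri(rays):
    A=0;b=0
    for c,d in rays:
        P=np.eye(3)-np.outer(d,d);A=A+P;b=b+P@c
    return np.linalg.solve(A,b)
E
python3 - <<'E'
from h import *
np.set_printoptions(precision=3,suppress=True)
o=robot.get_obs();print(o)
for n in('top','side'):
    s=robot.snapshot(n);cv2.imwrite(f'pics/{n}0.png',s['color'][...,::-1])
    print(n,s['origin'],np.array(s['rotation']).round(3).tolist(),s['fx'])
    for q in('absorber','shutter_grip','chip_tray','screw_dish','phone','tweezers'):
        m=robot.mark_of(s,q)
        b=robot.search_frame(s,q)
        print(q,[(np.round(a['at'],1),round(a['p'],2)) for a in m[:2]],[(np.round(a['box'],0),round(a['p'],2)) for a in b[:1]],[atz(s,a['at'],0 if q!='shutter_grip' else 90).round(0) for a in m[:1]])
E
```

```text
pics
{'time_s': 0.0, 'qpos': array([-0.927,  0.359,  0.011, -0.   , -1.224, -0.288]), 'qvel': array([-0.001,  0.002, -0.   , -0.   , -0.   , -0.   ]), 'tau': array([  0.   , -58.273,  29.307,   6.997,   0.007,  -0.   ]), 'position': array([ 234.942, -632.301,  247.607]), 'tcp_rot': array([-0.   , -0.177,  0.984,  0.001]), 'wrist_force': array([-0.667,  0.196,  0.319]), 'torque': array([-0.035, -0.078,  0.03 ]), 'grasp_force': 0.0, 'width': 87.85155632126072}
top [ 303.084  -24.073 1634.719] [-0.045, 0.71, -0.702, 0.04] 496.1831694119195Traceback (most recent call last):
  File "<stdin>", line 10, in <module>
  File "h.py", line 13, in atz
    c,d=ray(s,uv,o);return c+d*(z-c[2])/d[2]
        ~~~^^^^^^^^
  File "h.py", line 11, in ray
    c,r=cam(s,o);d=r@np.array([(uv[0]-s['cx'])/s['fx'],(uv[1]-s['cy'])/s['fy'],1]);return c,d/np.linalg.norm(d)
        ~~~^^^^^
  File "h.py", line 7, in cam
    return np.array(s['origin'],float),np.array(s['rotation'],float).reshape(3,3)
                                       ~~~~~~~~~~~~~~~~~~~~~~~~~~~~~~~~~~~~~^^^^^
ValueError: cannot reshape array of size 4 into shape (3,3)
```

```bash
sed -i "s/np.array(s\['rotation'\],float).reshape(3,3)/rot(s['rotation'])/" h.py
python3 - <<'E'
from h import *
np.set_printoptions(precision=3,suppress=True)
rs={}
for n in('top','side'):
    s=robot.snapshot(n);cv2.imwrite(f'pics/{n}0.png',s['color'][...,::-1])
    print(n,s['origin'],rot(s['rotation']).round(2).tolist(),s['fx'])
    for q in('absorber','shutter_grip','chip_tray','screw_dish','phone','tweezers'):
        m=robot.mark_of(s,q)
        print(q,[(np.round(a['at'],1),round(a['p'],2)) for a in m[:2]],[atz(s,a['at'],0 if q!='shutter_grip' else 90).round(0) for a in m[:1]])
        if m: rs.setdefault(q,[]).append(ray(s,m[0]['at']))
for q in rs:
    if len(rs[q])>1: print(q,tri(rs[q]))
a=cv2.imread('pics/top0.png');b=cv2.imread('pics/side0.png');cv2.imwrite('pics/a.png',cv2.resize(np.vstack([a,b]),(400,600)))
cv2.imwrite('pics/both.png',np.hstack([cv2.resize(a,(400,300)),cv2.resize(b,(400,300))]))
E
```

```text
top [ 303.084  -24.073 1634.719] [[0.01, -0.99, 0.12], [-1.0, -0.01, 0.01], [-0.01, -0.12, -0.99]] 496.1831694119195
absorber [(array([239.4, 184.4]), 0.58)] [array([522.,  27.,   0.])]
shutter_grip [(array([234.9, 183.6]), 0.94)] [array([512.,  38.,  90.])]
chip_tray [(array([288.1, 176.7]), 0.61)] [array([ 550., -135.,    0.])]
screw_dish [(array([192.2, 180.1]), 0.86)] [array([535., 184.,   0.])]
phone [(array([358.9, 208.8]), 0.69)] [array([ 445., -369.,    0.])]
tweezers [(array([327.1, 202.5]), 0.51)] [array([ 465., -264.,    0.])]
side [304.79  904.766 797.763] [[-0.97, -0.14, 0.17], [-0.22, 0.59, -0.77], [0.01, -0.79, -0.61]] 392.7446498624201
absorber [(array([240.5, 218.9]), 0.59)] [array([535.,  24.,   0.])]
shutter_grip [(array([242.3, 202.8]), 0.67)] [array([521.,  54.,  90.])]
chip_tray [] []
screw_dish [(array([229.3, 255.8]), 0.61), (array([239.8, 218.4]), 0.27)] [array([527., 181.,   0.])]
phone [(array([289.3, 158.4]), 0.83)] [array([ 441., -355.,    0.])]
tweezers [(array([275.7, 169.8]), 0.44)] [array([ 478., -267.,    0.])]
absorber [527.951  27.464   3.151]
shutter_grip [519.64   39.359  77.455]
screw_dish [530.52  183.162   2.772]
phone [ 444.577 -371.142  -10.202]
tweezers [ 470.909 -263.4      2.311]
```

View pics/both.png

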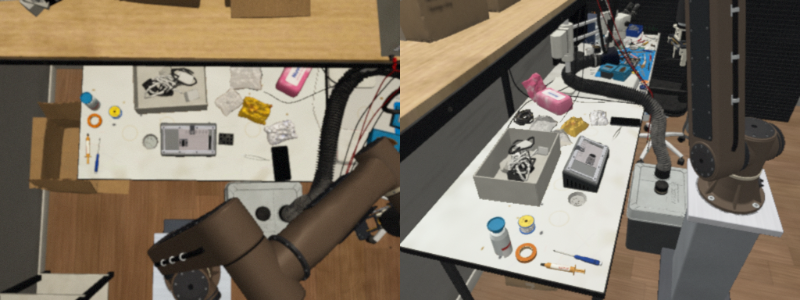

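Run:
```python
from h import *
a=cv2.imread('pics/top0.png');b=cv2.imread('pics/side0.png')
cv2.imwrite('pics/c.png',np.vstack([cv2.resize(a[70:320,190:512],(400,300)),cv2.resize(b[40:290,150:472],(400,300))]) )
s=robot.snapshot('top');t=robot.snapshot('side')
for p in ([235,-632,248],[235,-632,300],[375,-296,230],[520,40,230]): print(p,proj(s,p).round(),proj(t,p).round())
x=cv2.resize(a[140:220,170:330],(800,400),interpolation=cv2.INTER_CUBIC);y=cv2.resize(b[160:300,190:310],(514,600))
cv2.imwrite('pics/abs.png',x)
```

```text
[235, -632, 248] [475. 279.] [357.  73.]
[235, -632, 300] [483. 280.] [360.  60.]
[375, -296, 230] [350. 226.] [311. 111.]
[520, 40, 230] [232. 174.] [244. 159.]
```

View pics/c.png

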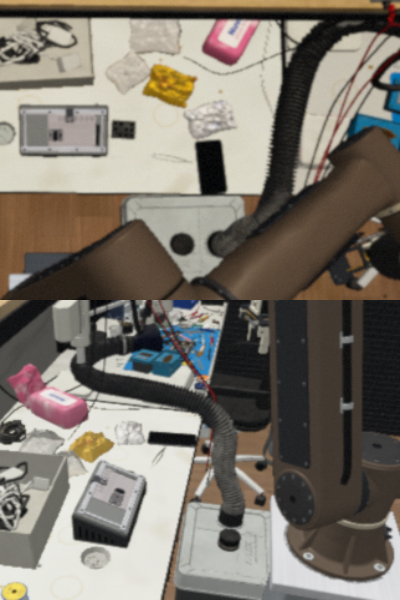

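View pics/abs.png

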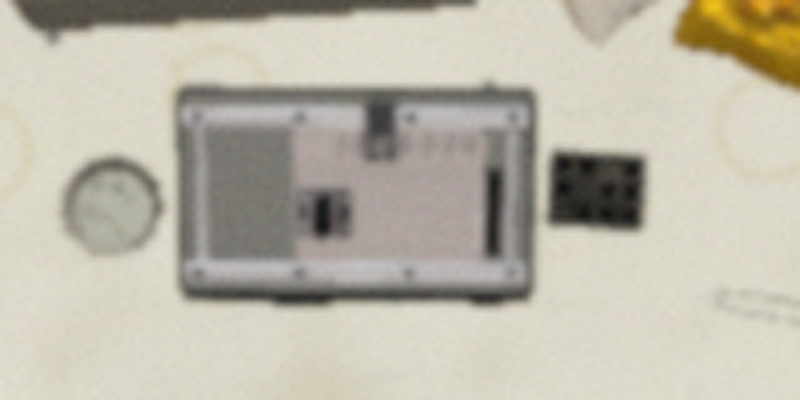

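Run:
```python
from h import *
s=robot.snapshot('top');t=robot.snapshot('side')
# hose points in side (px) vs epipolar in top for different heights
for uv in ([323,123],[310,112],[270,98],[322,135],[215,85]):
    for z in (0,100,200,300,400):
        p=atz(t,uv,z);print(uv,z,p.round(),proj(s,p).round())
```

```text
[323, 123] 0 [ 341. -675.    0.] [453. 242.]
[323, 123] 100 [ 337. -477.  100.] [402. 242.]
[323, 123] 200 [ 332. -279.  200.] [343. 242.]
[323, 123] 300 [327. -81. 300.] [275. 242.]
[323, 123] 400 [323. 117. 400.] [197. 242.]
[310, 112] 0 [ 408. -770.    0.] [481. 222.]
[310, 112] 100 [ 395. -560.  100.] [428. 223.]
[310, 112] 200 [ 382. -350.  200.] [367. 225.]
[310, 112] 300 [ 369. -140.  300.] [297. 227.]
[310, 112] 400 [356.  70. 400.] [216. 229.]
[270, 98] 0 [ 615. -877.    0.] [511. 160.]
[270, 98] 100 [ 576. -653.  100.] [456. 165.]
[270, 98] 200 [ 537. -430.  200.] [394. 172.]
[270, 98] 300 [ 498. -207.  300.] [322. 179.]
[270, 98] 400 [460.  16. 400.] [238. 188.]
[322, 135] 0 [ 336. -566.    0.] [420. 243.]
[322, 135] 100 [ 332. -382.  100.] [371. 243.]
[322, 135] 200 [ 328. -198.  200.] [314. 243.]
[322, 135] 300 [324. -13. 300.] [250. 243.]
[322, 135] 400 [320. 171. 400.] [175. 243.]
[215, 85] 0 [ 923. -967.    0.] [533.  71.]
[215, 85] 100 [ 846. -732.  100.] [478.  82.]
[215, 85] 200 [ 768. -497.  200.] [415.  95.]
[215, 85] 300 [ 691. -263.  300.] [342. 111.]
[215, 85] 400 [613. -28. 400.] [257. 128.]
```

```bash
python3 -m pendant '[[[-0.5,0.5,-0.6,0,0,0,-1],[-1.3,1.3,-1.2,0,0,0,-1],[-2.1,2.2,-1.8,0,0,0,-1],[-3.0,3.1,-2,0,0,0,-1],[-3.9,4.05,-2,0,0,0,-1]]]'; python3 -m pendant '[[[-0.9,0.94,0,0,0,0,-1],[-1.8,1.88,0,0,0,0,-1],[-2.7,2.82,0,0,0,0,-1],[-3.6,3.76,0,0,0,0,-1],[-4.5,4.7,0,0,0,0,-1]]]'
```

```text
time_s: 1.47
position: [303.2, -477.6, 310.7]
tcp_rot: [0.001, -0.177, 0.984, -0.002]
wrist_force: [2.5, 0.5, 0.5]
width: 87.9
grasp_force: 0.0
time_s: 1.88
position: [380.1, -297.1, 309.0]
tcp_rot: [0.0, -0.177, 0.984, -0.0]
wrist_force: [0.6, -0.2, -0.4]
width: 88.2
grasp_force: 0.0
```

```bash
python3 -m pendant '[[[-0.9,0.97,0,0,0,0,-1],[-1.8,1.94,0,0,0,0,-1],[-2.7,2.91,0,0,0,0,-1],[-3.6,3.88,0,0,0,0,-1],[-4.5,4.85,0,0,0,0,-1]]]'; python3 -m pendant '[[[-0.9,1.05,0,0,0,1,-1],[-1.8,2.1,0,0,0,2,-1],[-2.7,3.15,0,0,0,3,-1],[-3.65,4.2,0,0,0,4.1,-1],[-3.65,4.2,0,0,0,4.1,-1]]]'
python3 - <<'E'
from h import *
np.set_printoptions(precision=1,suppress=True)
o=robot.get_obs();s=robot.snapshot('wrist');cv2.imwrite('pics/w1.png',s['color'][...,::-1])
print(np.array(s['hand_eye']),s['fx']);
for q in('absorber','shutter_grip','chip_tray','screw_dish'):
    m=robot.mark_of(s,q);print(q,[(a['at'],a['p'],atz(s,a['at'],85 if q=='shutter_grip' else 0,o)) for a in m[:2]])
E
```

```text
time_s: 2.3
position: [456.0, -113.5, 309.1]
tcp_rot: [0.001, -0.177, 0.984, -0.0]
wrist_force: [1.8, -1.2, -0.4]
width: 87.8
grasp_force: 0.0
time_s: 2.72
position: [516.5, 46.0, 308.1]
tcp_rot: [0.0, 0.003, 1.0, 0.0]
wrist_force: [-0.5, -0.9, 1.4]
width: 87.8
grasp_force: 0.0
[[  -0.    -1.    -0.3   74.8]
 [   1.    -0.    -0.    -0.3]
 [   0.    -0.3    1.  -135.7]
 [   0.     0.     0.     1. ]] 274.2150077795341
absorber [([243.4, 169.9], 0.61, array([535.7,  22.3,   0. ]))]
shutter_grip [([253.1, 173.7], 0.92, array([523. ,  39.8,  85. ]))]
chip_tray [([148.9, 173.4], 0.95, array([ 540.6, -134.3,    0. ]))]
screw_dish [([344.2, 167.0], 0.67, array([531.9, 188.3,   0. ]))]
```

View pics/w1.png

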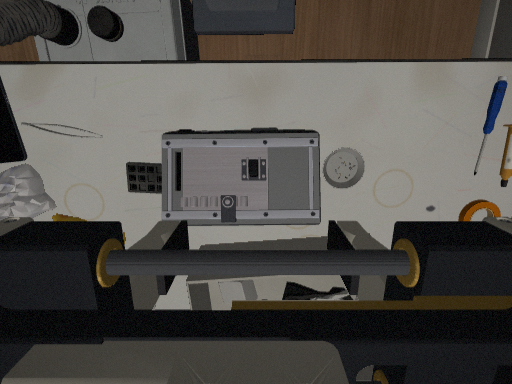

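Run:
```python
from h import *
np.set_printoptions(precision=1,suppress=True)
o=robot.get_obs();w=robot.snapshot('wrist');t=robot.snapshot('top');d=robot.snapshot('side')
print('front',atz(w,[240,131],48,o),'back',atz(w,[240,223],90,o),'left/right',atz(w,[162,178],69,o),atz(w,[320,178],69,o))
print('top front/back', atz(t,[242,140+292/5],48),atz(t,[242,140+92/5],90),atz(t,[170+182/5,180],69),atz(t,[170+533/5,180],69))
rs=[]
for s,oo in((w,o),(t,None),(d,None)):
    m=robot.mark_of(s,'shutter_grip')[0];rs.append(ray(s,m['at'],oo));print(m['at'],m['p'],[atz(s,m['at'],z,oo) for z in(80,90)])
g=tri(rs);print(g)
i=cv2.resize(w['color'][120:230,150:335,::-1],(740,440),interpolation=cv2.INTER_CUBIC);cv2.imwrite('pics/w1c.png',i)
```

```text
front [467.  15.  48.] back [589.8  15.1  90. ] left/right [530.1 -94.8  69. ] [530.6 127.6  69. ]
top front/back [470.3  16.2  48. ] [593.   16.9  90. ] [525.8 130.   69. ] [528.3 -93.8  69. ]
[257.8, 171.7] 0.75 [array([519. ,  40.1,  80. ]), array([516.8,  40.1,  90. ])]
[234.6, 183.2] 0.61 [array([515. ,  39.4,  80. ]), array([513.7,  39. ,  90. ])]
[244.3, 202.1] 0.58 [array([519.6,  37.7,  80. ]), array([516.6,  49.8,  90. ])]
[517.5  39.9  81.8]
```

View pics/w1c.png

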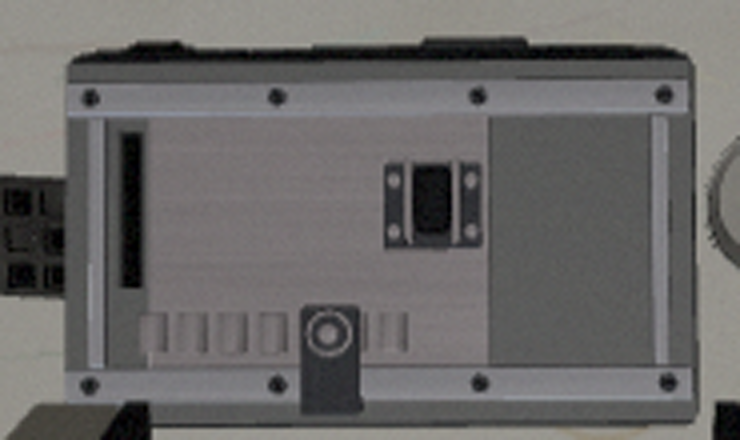

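```bash
python3 -m pendant '[[[0,-0.1,1.2,0,0,0,0],[0,-0.2,2.4,0,0,0,0],[0,-0.2,3.6,0,0,0,0],[0,-0.2,4.8,0,0,0,0],[0,-0.2,5.2,0,0,0,0]]]' 40; python3 -m pendant '[[[0,0,0,0,0,0,0],[0,0,0,0,0,0,0],[0,0,0,0,0,0,0]]]'
python3 - <<'E'
from h import *
np.set_printoptions(precision=1,suppress=True)
o=robot.get_obs();w=robot.snapshot('wrist');t=robot.snapshot('top');d=robot.snapshot('side')
print(o['position'],o['width'],o['wrist_force'])
m=robot.mark_of(w,'shutter_grip');print([(a['at'],a['p'],atz(w,a['at'],87,o)) for a in m[:2]])
cv2.imwrite('pics/w2.png',np.hstack([cv2.resize(w['color'],(440,330)),cv2.resize(d['color'][140:270,180:320],(355,330))])[...,::-1])
E
```

```text
time_s: 3.68
position: [511.7, 33.5, 147.9]
tcp_rot: [-0.003, 0.002, 1.0, -0.001]
wrist_force: [-1.1, -0.1, 0.8]
width: 59.4
grasp_force: 0.0
time_s: 3.93
position: [515.5, 35.0, 154.0]
tcp_rot: [0.001, 0.001, 1.0, 0.0]
wrist_force: [0.3, -0.1, 1.0]
width: 45.2
grasp_force: 0.0
[515.5  35.  154. ] 45.18288314922632 [ 0.3 -0.1  1. ]
[([265.0, 211.1], 0.93, array([516.9,  40.5,  87. ]))]
```

View pics/w2.png

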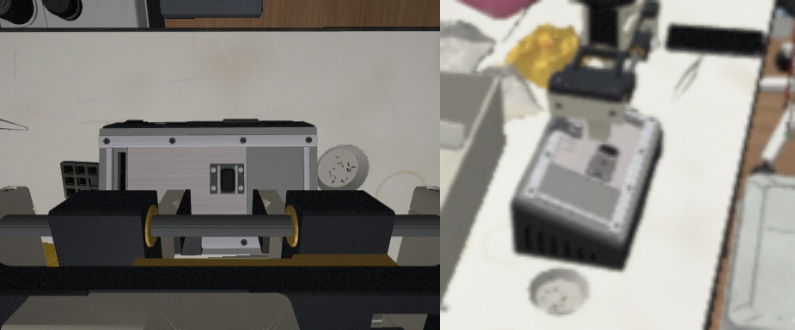

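```bash
python3 -m pendant '[[[0,0.18,0.3,0,0,0,0],[0,0.18,0.8,0,0,0,0],[0,0.18,1.3,0,0,0,0],[0,0.18,1.63,0,0,0,0],[0,0.18,1.63,0,0,0,0]]]'; python3 -m pendant '[[[0,0,0,0,0,0,0],[0,0,0,0,0,0,0]]]'
```

```text
time_s: 4.55
position: [513.2, 40.0, 101.5]
tcp_rot: [-0.002, 0.001, 1.0, -0.001]
wrist_force: [0.9, 0.3, -0.2]
width: 43.8
grasp_force: 0.0
time_s: 4.72
position: [514.9, 40.4, 104.2]
tcp_rot: [0.0, 0.001, 1.0, 0.0]
wrist_force: [0.1, -0.1, 0.3]
width: 43.7
grasp_force: 0.0
```

```bash
for i in 1; do python3 -m pendant '[[[0,-0.15,0,0,0,0,0],[0,-0.3,0,0,0,0,0],[0,-0.3,0,0,0,0,0]]]'; done; python3 -m pendant '[[[0,-0.05,0,0,0,0,0],[0,-0.1,0,0,0,0,0],[0,-0.1,0,0,0,0,0]]]';python3 -m pendant '[[[0,-0.05,0,0,0,0,0],[0,-0.1,0,0,0,0,0],[0,-0.1,0,0,0,0,0]]]'
```

```text
time_s: 4.97
position: [514.6, 30.6, 104.2]
tcp_rot: [0.0, 0.001, 1.0, 0.0]
wrist_force: [0.5, 0.4, 0.1]
width: 43.9
grasp_force: 0.0
time_s: 5.22
position: [514.5, 27.9, 103.8]
tcp_rot: [0.0, 0.001, 1.0, 0.0]
wrist_force: [0.2, 0.5, -0.7]
width: 43.8
grasp_force: 0.0
time_s: 5.47
position: [514.6, 26.1, 103.7]
tcp_rot: [0.0, 0.001, 1.0, 0.001]
wrist_force: [-2.1, 6.4, 0.2]
width: 43.4
grasp_force: 3.1
```

```bash
python3 -m pendant '[[[0,-0.05,0,0,0,0,0],[0,-0.1,0,0,0,0,0],[0,-0.1,0,0,0,0,0]]]';python3 -m pendant '[[[0,-0.05,0,0,0,0,0],[0,-0.1,0,0,0,0,0],[0,-0.1,0,0,0,0,0]]]'
```

```text
time_s: 5.72
position: [514.5, 22.6, 103.7]
tcp_rot: [0.0, 0.001, 1.0, 0.0]
wrist_force: [-1.5, 3.2, 0.6]
width: 44.2
grasp_force: 1.6
time_s: 5.97
position: [514.3, 18.7, 103.6]
tcp_rot: [-0.0, 0.001, 1.0, -0.0]
wrist_force: [-0.0, 0.2, 0.4]
width: 44.0
grasp_force: 0.0
```

```bash
python3 -m pendant '[[[0,-0.05,0,0,0,0,0],[0,-0.1,0,0,0,0,0],[0,-0.1,0,0,0,0,0]]]';python3 -m pendant '[[[0,-0.05,0,0,0,0,0],[0,-0.07,0,0,0,0,0],[0,-0.07,0,0,0,0,0]]]';python3 -m pendant '[[[0,-0.03,0,0,0,0,0],[0,-0.05,0,0,0,0,0],[0,-0.05,0,0,0,0,0]]]'
```

```text
time_s: 6.22
position: [514.3, 15.8, 103.6]
tcp_rot: [-0.0, 0.001, 1.0, -0.0]
wrist_force: [-0.7, 0.6, -0.3]
width: 43.7
grasp_force: 0.0
time_s: 6.47
position: [514.4, 13.9, 103.6]
tcp_rot: [-0.0, 0.001, 1.0, -0.0]
wrist_force: [0.2, 1.2, 0.1]
width: 44.2
grasp_force: 0.0
time_s: 6.72
position: [514.5, 13.5, 103.6]
tcp_rot: [0.0, 0.001, 1.0, 0.001]
wrist_force: [-2.0, 5.9, -0.1]
width: 44.4
grasp_force: 3.0
```

```bash
python3 -m pendant '[[[0,-0.03,0,0,0,0,0],[0,-0.05,0,0,0,0,0],[0,-0.05,0,0,0,0,0]]]';python3 -m pendant '[[[0,-0.05,0,0,0,0,0],[0,-0.05,0,0,0,0,0],[0,-0.05,0,0,0,0,0]]]'
```

```text
time_s: 6.97
position: [514.5, 13.3, 103.6]
tcp_rot: [0.0, 0.001, 1.0, 0.002]
wrist_force: [-4.2, 14.3, 0.2]
width: 43.8
grasp_force: 7.0
time_s: 7.22
position: [514.6, 13.0, 103.6]
tcp_rot: [0.001, 0.001, 1.0, 0.002]
wrist_force: [-6.2, 22.0, 1.0]
width: 43.9
grasp_force: 10.9
```

```bash
python3 -m pendant '[[[0,0.25,0,0,0,0,0],[0,0.5,0,0,0,0,0],[0,0.75,0,0,0,0,0],[0,0.82,0,0,0,0,0],[0,0.82,0,0,0,0,0]]]'
python3 - <<'E'
from h import *
o=robot.get_obs();s=robot.snapshot('wrist');cv2.imwrite('pics/w3.png',s['color'][100:300,60:460,::-1]);print(o['position'],robot.mark_of(s,'shutter_grip')[:1])
for a in robot.mark_of(s,'shutter_grip')[:1]: print(atz(s,a['at'],87,o))
E
```

```text
time_s: 7.63
position: [514.5, 34.6, 103.6]
tcp_rot: [-0.0, 0.001, 1.0, -0.0]
wrist_force: [0.5, 0.3, 0.0]
width: 44.0
grasp_force: 0.0
[514.51385974  34.62444909 103.62176815] [{'at': [246.1, 238.5], 'p': 0.66}]
[514.56547873  27.28954026  87.        ]
```

View pics/w3.png

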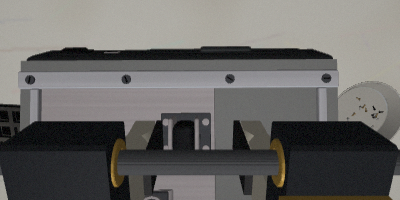

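```bash
python3 -m pendant '[[[0,0.05,0,0,0,0,0],[0,0.1,0,0,0,0,0],[0,0.1,0,0,0,0,0]]]';for i in 1; do python3 -m pendant '[[[0,0.05,0,0,0,0,0],[0,0.08,0,0,0,0,0],[0,0.08,0,0,0,0,0]]]'; done; python3 -m pendant '[[[0,0.05,0,0,0,0,0],[0,0.08,0,0,0,0,0],[0,0.08,0,0,0,0,0]]]'; python3 -m pendant '[[[0,0.05,0,0,0,0,0],[0,0.08,0,0,0,0,0],[0,0.08,0,0,0,0,0]]]'
```

```text
time_s: 8.03
position: [514.5, 37.2, 103.7]
tcp_rot: [0.0, 0.001, 1.0, -0.0]
wrist_force: [-0.1, 0.2, 0.8]
width: 44.0
grasp_force: 0.0
time_s: 8.28
position: [514.5, 39.3, 103.7]
tcp_rot: [-0.0, 0.001, 1.0, -0.0]
wrist_force: [1.3, -4.1, -0.1]
width: 44.0
grasp_force: 1.5
time_s: 8.53
position: [514.4, 41.2, 103.6]
tcp_rot: [-0.0, 0.001, 1.0, -0.001]
wrist_force: [2.0, -6.4, -1.2]
width: 44.2
grasp_force: 3.2
time_s: 8.78
position: [514.4, 44.2, 103.6]
tcp_rot: [-0.0, 0.001, 1.0, -0.0]
wrist_force: [0.8, -3.1, 1.4]
width: 43.9
grasp_force: 1.5
```

```bash
python3 -m pendant '[[[0,0.05,0,0,0,0,0],[0,0.08,0,0,0,0,0],[0,0.08,0,0,0,0,0]]]'; python3 -m pendant '[[[0,0.03,0,0,0,0,0],[0,0.04,0,0,0,0,0],[0,0.04,0,0,0,0,0]]]'
```

```text
time_s: 9.03
position: [514.5, 47.3, 103.7]
tcp_rot: [0.0, 0.001, 1.0, 0.0]
wrist_force: [0.5, -0.5, 0.3]
width: 43.9
grasp_force: 0.1
time_s: 9.28
position: [514.6, 48.3, 103.7]
tcp_rot: [0.0, 0.001, 1.0, 0.0]
wrist_force: [-0.6, 0.4, -0.5]
width: 43.5
grasp_force: 0.0
```

```bash
python3 -m pendant '[[[0,0.05,0,0,0,0,0],[0,0.1,0,0,0,0,0],[0,0.1,0,0,0,0,0]]]'; python3 -m pendant '[[[0,0.05,0,0,0,0,0],[0,0.08,0,0,0,0,0],[0,0.08,0,0,0,0,0]]]';python3 -m pendant '[[[0,0.05,0,0,0,0,0],[0,0.08,0,0,0,0,0],[0,0.08,0,0,0,0,0]]]';python3 -m pendant '[[[0,0.05,0,0,0,0,0],[0,0.08,0,0,0,0,0],[0,0.08,0,0,0,0,0]]]'
```

```text
time_s: 9.53
position: [514.6, 51.3, 103.7]
tcp_rot: [0.0, 0.001, 1.0, 0.0]
wrist_force: [0.3, 0.8, -0.5]
width: 43.9
grasp_force: 0.0
time_s: 9.78
position: [514.5, 53.2, 103.6]
tcp_rot: [-0.0, 0.001, 1.0, -0.0]
wrist_force: [0.7, -1.9, -0.3]
width: 44.0
grasp_force: 1.1
time_s: 10.03
position: [514.4, 54.9, 103.6]
tcp_rot: [-0.0, 0.001, 1.0, -0.001]
wrist_force: [3.1, -6.7, -0.2]
width: 43.9
grasp_force: 3.3
time_s: 10.28
position: [514.5, 57.9, 103.6]
tcp_rot: [-0.0, 0.001, 1.0, -0.0]
wrist_force: [0.7, -1.9, 0.3]
width: 43.7
grasp_force: 1.6
```

```bash
python3 -m pendant '[[[0,0.05,0,0,0,0,0],[0,0.08,0,0,0,0,0],[0,0.08,0,0,0,0,0]]]'; python3 -m pendant '[[[0,0.03,0,0,0,0,0],[0,0.04,0,0,0,0,0],[0,0.04,0,0,0,0,0]]]';python3 -m pendant '[[[0,0.03,0,0,0,0,0],[0,0.06,0,0,0,0,0],[0,0.06,0,0,0,0,0]]]'
```

```text
time_s: 10.53
position: [514.5, 61.0, 103.6]
tcp_rot: [-0.0, 0.001, 1.0, 0.0]
wrist_force: [0.7, -0.4, -0.0]
width: 43.7
grasp_force: 0.2
time_s: 10.78
position: [514.6, 62.1, 103.7]
tcp_rot: [0.0, 0.001, 1.0, 0.0]
wrist_force: [-0.3, -0.4, -0.3]
width: 43.8
grasp_force: 0.0
time_s: 11.03
position: [514.6, 63.8, 103.7]
tcp_rot: [0.0, 0.001, 1.0, 0.0]
wrist_force: [0.4, -0.6, 0.1]
width: 44.0
grasp_force: 0.0
```

```bash
python3 -m pendant '[[[0,0.03,0,0,0,0,0],[0,0.07,0,0,0,0,0],[0,0.07,0,0,0,0,0]]]'; python3 -m pendant '[[[0,0.05,0,0,0,0,0],[0,0.08,0,0,0,0,0],[0,0.08,0,0,0,0,0]]]';python3 -m pendant '[[[0,0.05,0,0,0,0,0],[0,0.08,0,0,0,0,0],[0,0.08,0,0,0,0,0]]]';python3 -m pendant '[[[0,0.05,0,0,0,0,0],[0,0.06,0,0,0,0,0],[0,0.06,0,0,0,0,0]]]'
```

```text
time_s: 11.28
position: [514.6, 65.9, 103.7]
tcp_rot: [0.0, 0.001, 1.0, 0.0]
wrist_force: [-0.1, 0.0, -0.1]
width: 44.4
grasp_force: 0.0
time_s: 11.53
position: [514.4, 67.4, 103.6]
tcp_rot: [-0.0, 0.001, 1.0, -0.001]
wrist_force: [1.4, -4.9, -0.3]
width: 43.7
grasp_force: 2.4
time_s: 11.78
position: [514.4, 69.6, 103.6]
tcp_rot: [-0.0, 0.001, 1.0, -0.001]
wrist_force: [1.9, -6.2, 0.6]
width: 43.7
grasp_force: 2.9
time_s: 12.03
position: [514.5, 72.0, 103.6]
tcp_rot: [-0.0, 0.001, 1.0, -0.0]
wrist_force: [0.7, -3.5, 0.1]
width: 43.8
grasp_force: 1.6
```

```bash
python3 -m pendant '[[[0,0.04,0,0,0,0,0],[0,0.08,0,0,0,0,0],[0,0.08,0,0,0,0,0]]]'; python3 -m pendant '[[[0,0.02,0,0,0,0,0],[0,0.04,0,0,0,0,0],[0,0.04,0,0,0,0,0]]]'
```

```text
time_s: 12.28
position: [514.5, 75.1, 103.7]
tcp_rot: [0.0, 0.001, 1.0, 0.0]
wrist_force: [-0.4, -0.2, 0.2]
width: 43.9
grasp_force: 0.2
time_s: 12.53
position: [514.7, 76.3, 103.7]
tcp_rot: [0.0, 0.001, 1.0, 0.0]
wrist_force: [0.2, -0.5, -0.7]
width: 43.5
grasp_force: 0.0
```

```bash
python3 -m pendant '[[[0,-0.1,0,0,0,0,0],[0,-0.2,0,0,0,0,0],[0,-0.25,-0.3,0,0,0,0],[0,-0.25,-1.0,0,0,0,0],[0,-0.25,-1.8,0,0,0,0]]]'; python3 -m pendant '[[[0,0,-1.2,0,0,0,0],[0,0,-2.4,0,0,0,0],[0,0,-3.6,0,0,0,0],[0,0,-4.2,0,0,0,0],[0,0,-4.2,0,0,0,0]]]'
python3 - <<'E'
from h import *
o=robot.get_obs();s=robot.snapshot('wrist');cv2.imwrite('pics/w4.png',cv2.resize(s['color'][110:250,60:340,::-1],(800,400)));print(o['position'],o['wrist_force'])
for a in robot.mark_of(s,'shutter_grip')[:1]: print(a,atz(s,a['at'],87,o))
E
```

```text
time_s: 12.95
position: [513.7, 67.6, 157.8]
tcp_rot: [-0.001, 0.001, 1.0, -0.001]
wrist_force: [0.8, 0.2, -0.7]
width: 43.4
grasp_force: 0.0
time_s: 13.37
position: [516.5, 68.6, 289.8]
tcp_rot: [0.004, 0.001, 1.0, 0.001]
wrist_force: [0.7, 0.3, -0.3]
width: 43.8
grasp_force: 0.0
[516.50899945  68.5599342  289.77378786] [ 0.70565282  0.33687732 -0.28192581]
{'at': [256.8, 173.5], 'p': 0.92} [519.70501003  67.81700301  87.        ]
```

View pics/w4.png

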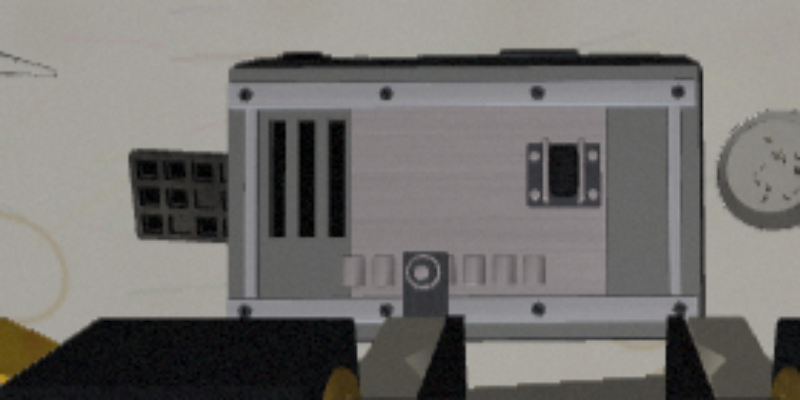

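The picture shows three slots clear (black bars at columns 277, 307 and 337). The grip is at y≈67.8, about 42 mm from shut, and the tray and dish have not moved.

```bash
python3 -m pendant '[[[0,0,0,0,0,0,0],[0,0,0,0,0,0,0]]]' >/dev/null; python3 -c "
from bench import robot
print(robot.job_done())"
```

```text
the job is handed in; nothing more can be done
None
```

I pushed the shutter fully shut against its stop, then opened it by three clicks; it rests in the third with three slots clear, nothing else on the bench was touched, and the job is handed in.

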